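# Snap down the cover studs of a light fixture in order

## Task

Fasten the cover of the light fixture: with the fingertips, gently press its snap studs down one after another, first the red, then the yellow, then the blue, each until its head sits fully home on its rubber washer. Leave the green stud standing as it is, pull none of them up, and leave the spray bottle, the screwdriver and the small metal can where they are; nothing is to be picked up.

Things in the scene. Friction and masses are not known exactly. Their poses are not given: they have to be found in the camera images.
- fixture: Grey light fixture, 190 (x; 210 at the darker end caps) by 424 (y) by 100 mm high, fastened to the bench, a low clamp foot beyond each end, with a flat light cover carrying four mushroom-shaped snap studs at least 80 mm apart (places vary). Origin: centre of its underside, y along its length; cover face 100 mm above it; must not be pushed with more than 20 N.
- stud_red (a joint): How far the red stud is pressed down, m: starts between 0 and 0.0015, 0.010 is fully home, minus values mean pulled up (at most -0.006). It slides straight down against a steady rub of about 3 N and stays where it is left; at 0.010 it meets its rubber washer, which yields about 1 mm per 4 N, springs back, and should not be pushed with more than 20 N.
- stud_red_top (a point): Centre of the upper face of the red stud's flat round head (32 mm across, 7 mm thick); it moves with the stud: 22 mm above the cover at joint 0, 12 mm when fully home. z up.
- stud_yellow (a joint): How far the yellow stud is pressed down, m: starts between 0 and 0.0015, 0.010 is fully home, minus values mean pulled up (at most -0.006). It slides straight down against a steady rub of about 3 N and stays where it is left; at 0.010 it meets its rubber washer, which yields about 1 mm per 4 N, springs back, and should not be pushed with more than 20 N.
- stud_yellow_top (a point): Centre of the upper face of the yellow stud's flat round head (32 mm across, 7 mm thick); it moves with the stud: 22 mm above the cover at joint 0, 12 mm when fully home. z up.
- stud_blue (a joint): How far the blue stud is pressed down, m: starts between 0 and 0.0015, 0.010 is fully home, minus values mean pulled up (at most -0.006). It slides straight down against a steady rub of about 3 N and stays where it is left; at 0.010 it meets its rubber washer, which yields about 1 mm per 4 N, springs back, and should not be pushed with more than 20 N.
- stud_blue_top (a point): Centre of the upper face of the blue stud's flat round head (32 mm across, 7 mm thick); it moves with the stud: 22 mm above the cover at joint 0, 12 mm when fully home. z up.
- stud_green (a joint): How far the green stud is pressed down, m: starts between 0 and 0.0015, 0.010 is fully home, minus values mean pulled up (at most -0.006). It slides straight down against a steady rub of about 3 N and stays where it is left; at 0.010 it meets its rubber washer, which yields about 1 mm per 4 N, springs back, and should not be pushed with more than 20 N.
- stud_green_top (a point): Centre of the upper face of the green stud's flat round head (32 mm across, 7 mm thick); it moves with the stud: 22 mm above the cover at joint 0, 12 mm when fully home. z up.
- bottle: Loose white spray bottle with a blue head, 68 mm across, 176 mm tall, standing on the bench beyond the fixture's +y end. Origin: centre of its underside.
- screwdriver: Loose screwdriver lying on the bench along the fixture's side nearest the robot. About 200 mm long, red handle 26 mm thick. Origin at its underside, mid-length; x runs along it to the tip.
- can: Loose small aluminium capacitor can, 26 mm across, 37 mm tall, standing on the cover near its far (+x) edge. Origin: centre of its underside.
Mind the look-alikes: they are no part of the job. Of the things shaped like the screwdriver, the red one is meant. There is more than one size of the bottle; the job needs the smaller.

How it is judged (in metres and radians):
On the way, in this order (a step that is already met when the one before it is completed fails the run):
1. the red stud is pressed home (value of joint stud_red above 0.0075 m), for 0.2 s.
2. the yellow stud is pressed home (value of joint stud_yellow above 0.0075 m), for 0.2 s.
3. the blue stud is pressed home (value of joint stud_blue above 0.0075 m), for 0.2 s.
At the end, for the whole second after the job is handed in: The red, yellow and blue studs are home (joint above 7.5 mm of 10 mm), the green stud is still up (below 3 mm), and the bottle, screwdriver and can rest within 15 mm of where they started (value of joint each of stud_red, stud_yellow, stud_blue above 0.0075 m and value of joint stud_green below 0.003 m and distance of each of bottle, screwdriver, can from where it was at the start of the episode below 0.015 m and linear speed of each of bottle, screwdriver, can below 0.02 m/s); the robot touches nothing.
It fails at once if the yellow or blue stud was pressed (over 4 mm) before the one ahead of it was home (7.5 mm) ((value of joint stud_yellow above 0.004 m and not (value of joint stud_red above 0.0075 m)) or (value of joint stud_blue above 0.004 m and not (value of joint stud_yellow above 0.0075 m))).
It fails at once if the green stud was pressed (over 3 mm), or a stud was pulled up (over 2.5 mm) (value of joint stud_green above 0.003 m or value of joint any of stud_red, stud_yellow, stud_blue, stud_green below -0.0025 m).
It fails at once if a stud or the fixture was pushed with more than 20 N (contact force between the fingers and stud_red above 20 N or contact force between the fingers and stud_yellow above 20 N or contact force between the fingers and stud_blue above 20 N or contact force between the fingers and stud_green above 20 N or contact force between the fingers and fixture above 20 N).
It fails at once if the bottle, screwdriver or can was moved by more than 15 mm (distance of any of bottle, screwdriver, can from where it was at the start of the episode above 0.015 m).
It fails at once if the bottle, screwdriver or can was lifted or tipped (angle between any of bottle, can's own z axis and vertical above 0.3 rad or height (world z) of bottle above 0.012 m or height (world z) of screwdriver above 0.02 m or height (world z) of can above 0.112 m).
It also fails if it takes over 43 s, if anything falls off the work surface, if the arm or the gripper's body presses on something with over 40 N, if the wrist force passes 120 N, or if a joint passes its speed limit or range.

## Robot

A 7-joint arm with a two-finger parallel gripper is mounted at the origin on the work surface. World frame = base frame: x ahead of the robot, y to its left, z up, the work surface at z = 0. Lengths are in mm, angles in rad, forces in N, time in s.
With the tool pointing down it reaches from about 400 to 900 mm from the base axis. Payload 5.5 kg.
Tool frame: the origin (TCP) lies between the finger pads; the fingertips stand 11 mm ahead of it and the grasp point (between the pads) lies 8 mm behind it; z points along the fingers, y is the line along which they close (so a half turn about z gives the same grasp; the last joint's range is limited). The gripper opens to 92 mm and grips with 3 to 60 N. Pads are 19 mm wide; open, the fingers measure 130 mm over their backs; the gripper's body (75 mm by 190 mm) begins 47 mm behind the grasp point.
Start: joints at [1.504, 0.501, -0.427, 1.55, 0.221, 1.138, -0.21], TCP at [210.538, -614.958, 237.729] pointing down, gripper open.
Joint ranges: [-2.88, 2.88], [-0.31, 2.03], [-1.54, 1.56], [0.2, 2.42], [-1.41, 4.55], [0.19, 2.02], [-2.57, 2.57]. Speed limits (rad/s): [2.57, 2.57, 3.14, 3.14, 3.14, 3.14, 3.14].

## Interface

Orientations are given as a rotation vector (axis times angle).
In Python, from bench import robot, cams gives the robot as it stands. The module is installed in compiled form; this text tells all that it offers. Calls block until the motion is done:
- robot.movep(position, orientation): joint-space move of the TCP to a pose.
- robot.line_to(position, attitude=None, v=150, until_force=None): straight line of the TCP; attitude=None keeps the orientation; v is the mean speed in mm/s. With until_force (N) it stops when the force on the tool has changed by that much, and returns True; else False.
- robot.move_j(angles): joint-space move.
- robot.grip(opening): opening from 0.0 (shut) to 1.0 (fully open); the grip force is fixed at half the most; returns when the fingers have stopped.
- robot.wait(seconds).
- robot.solve_ik(position, orientation): joint angles nearest the present ones, or None.
- robot.state(): the state.
- cams.capture(name): name is "scene" or "top" or "wrist"; returns the picture (384x512x3 uint8, blue, green, red); there is no depth.
- cams.get_calibration(name): a dict with "fovy" (degrees; the focal length in pixels is half the picture's height over the tangent of half this angle, whatever the lens; pixels are square), "cx", "cy" (the principal point, pixels), "R" (3x3) and "t" (3): a world point X has camera coordinates R X + t; the wrist camera has in their place "hand_eye" (4x4, takes a point from camera to tool coordinates, whose origin is the TCP and whose axes are the flange's). Camera axes: x right, y down, z forward; pixel columns grow to the right and rows downward; lengths in mm; the calibration is good to about 2 mm. A picture is of the moment at which its call begins: read the wrist's pose just before it. get_calibration takes no time and is no camera call.
A pose or a line that the arm cannot do raises robot.Unreachable and nothing moves.
- robot.finish_job(): hands the job in; it is judged then, once.
The state is a dict: "time": time; "q": joint angles; "qvel": joint speeds; "effort": joint torques, N m; "eef_pos": TCP position; "tcp_rot": TCP orientation; "ft_force": force on the tool from outside, world axes, zero at the start; "ft_torque": the same for the moment, N m; "grip_width": opening from 0.0 (shut) to 1.0 (fully open); "finger_force": force on a finger pad.
Only numpy, scipy, OpenCV 4.12 (cv2) and the standard library are available. Lean on these libraries where they do the work, as an engineer would, in place of code of your own. Each camera call takes 0.05 s, during which the arm holds its last target. There are 200 camera calls.

## Working session

There is one attempt and no reset: what is moved stays moved. The work goes in short steps, each a Python script; the robot and the scene stay as the last script left them, time stands still between calls to the robot, and variables do not carry over. Pictures are saved under pics/ and viewed, at most 10 in all, crops included, and the job is handed in when it is done.

```bash
mkdir -p pics; python3 - <<'E'
from bench import robot,cams
import cv2
for n in("scene","top"):
    cv2.imwrite(f"pics/{n}0.png",cv2.resize(cams.capture(n),(800,600),interpolation=cv2.INTER_CUBIC))
    c=cams.get_calibration(n);print(n,{k:(v.tolist() if hasattr(v,'tolist') else v) for k,v in c.items()})
s=robot.state();print(s["time"],s["tcp_rot"],s["ft_force"])
E
```

```text
scene {'fovy': 46.79267119607695, 'cx': 252.78786471270834, 'cy': 189.57521863246876, 'R': [[0.5630650562364121, 0.8264085551222504, -0.0025772982443397784], [0.7065945065739466, -0.4830436418001034, -0.517100612449854], [-0.42858131751746553, 0.289340180647707, -0.8559207405699114]], 't': [-369.5568480527065, -214.85110928324858, 1466.444530135691]}
top {'fovy': 55.66719166833533, 'cx': 253.647503272942, 'cy': 192.09731530410536, 'R': [[-0.020018451929606895, -0.9996387001555082, 0.01793685406496972], [-0.9878828882952653, 0.017014993276453387, -0.15426564431916487], [0.1539047127145457, -0.020807670585826006, -0.9878665801863352]], 't': [125.42793112951234, 463.8958435736305, 838.1322480868546]}
0.1 [-3.09721071e+00 -5.15455972e-01  3.69533201e-04] [ 0.40721731 -0.08583331 -0.55395184]
```

View pics/scene0.png

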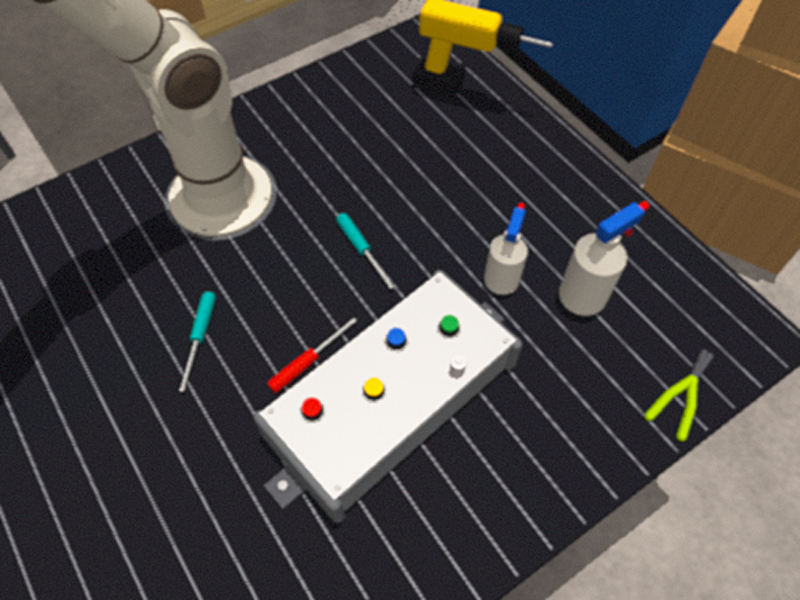

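View pics/top0.png

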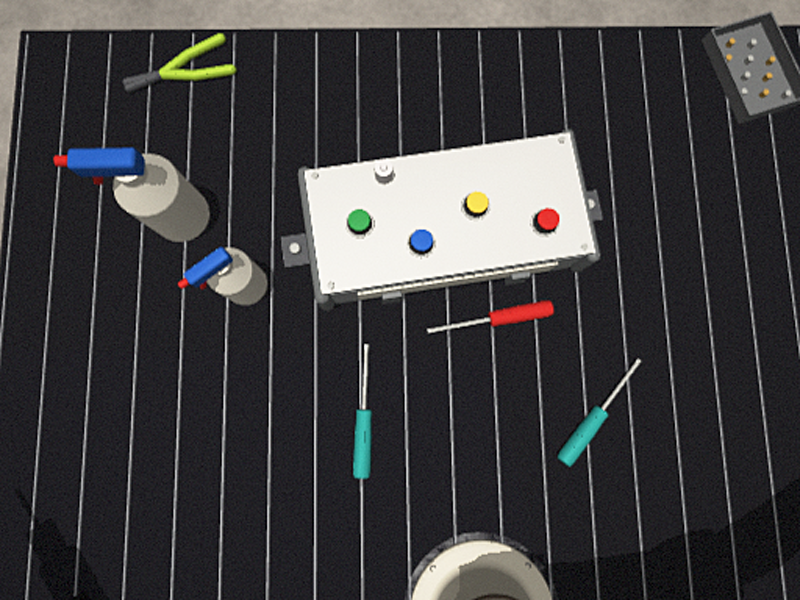

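The top view (800 px wide) shows red at (547,220), yellow (477,204), blue (421,241) and green (359,221). The can is at (384,170), the red screwdriver at (490,318) and the small bottle at (238,275). Possible mix-ups:
- **Red stud:** the red screwdriver handle at (520,313).
- **Yellow stud:** the drill, seen only in the scene view.
- **Blue stud:** the bottle heads at (205,268) and (100,160).

The round heads on the white cover are the studs. Next I'll locate them by colour in both cameras and check a crop.

```bash
cat > h.py <<'E'
import numpy as np,cv2
from bench import robot,cams
def K(c):
    f=192/np.tan(np.radians(c["fovy"])/2)
    return np.array([[f,0,c["cx"]],[0,f,c["cy"]],[0,0,1.]])
def onplane(px,cal,z):
    R,t=np.array(cal["R"]),np.array(cal["t"]);o=-R.T@t
    d=R.T@np.linalg.inv(K(cal))@[*px,1.]
    return o+d*(z-o[2])/d[2]
HUE={"red":0,"yellow":25,"blue":112,"green":67}
def blob(img,col,near,r=14):
    hsv=cv2.cvtColor(img,cv2.COLOR_BGR2HSV).astype(int)
    dh=np.abs((hsv[...,0]-HUE[col]+90)%180-90)
    m=(dh<13)&(hsv[...,1]>140)&(hsv[...,2]>80)
    v,u=np.nonzero(m);k=np.hypot(u-near[0],v-near[1])<r
    return np.array([u[k].mean(),v[k].mean()]),k.sum()
E
python3 - <<'E'
from h import *
S=1.5625
P={"red":((547,220),(312,408)),"yellow":((477,204),(374,387)),"blue":((421,241),(396,338)),"green":((359,221),(449,324))}
im={n:cams.capture(n) for n in("top","scene")}
c={n:cams.get_calibration(n) for n in im}
for k,(a,b) in P.items():
    pa,na=blob(im["top"],k,np.array(a)/S);pb,nb=blob(im["scene"],k,np.array(b)/S)
    M=[K(c[n])@np.c_[c[n]["R"],c[n]["t"]] for n in im]
    X=cv2.triangulatePoints(M[0],M[1],pa,pb).ravel();X=X[:3]/X[3]
    print(k,pa.round(1),na,nb,onplane(pa,c["top"],121).round(1),onplane(pb,c["scene"],121).round(1),X.round(1))
for n,p in(("can",(384,168)),("cornerA",(570,133)),("cornerB",(303,172))):print(n,onplane(np.array(p)/S,c["top"],100 if n!="can" else 137).round(0))
cv2.imwrite("pics/crop.png",cv2.resize(im["top"][80:200,190:390],(800,480),interpolation=cv2.INTER_CUBIC))
for p in [(610,-100,230)]:
  print(robot.solve_ik(p,robot.state()["tcp_rot"]))
E
```

```text
red [350.5 139.8] 152 124 [566.7 -98.8 121. ] [ 570.4 -100.6  121. ] [ 568.3 -100.1  116.1]
yellow [305.  129.2] 148 120 [592.5   1.4 121. ] [596.7  -1.3 121. ] [5.944e+02 1.000e-01 1.149e+02]
blue [269.5 153.5] 152 97 [538.1  82.  121. ] [541.7  79.2 121. ] [539.4  81.2 115.2]
green [229.5 140.6] 149 90 [568.6 169.7 121. ] [572.  167.3 121. ] [570.  169.6 115.8]
can [638. 132. 137.]
cornerA [ 705. -147.  100.]
cornerB [649. 251. 100.]
[ 0.73504967  0.56163663 -0.86401133  1.63246977  0.4557347   1.16220373
 -1.47929115]
```

View pics/crop.png

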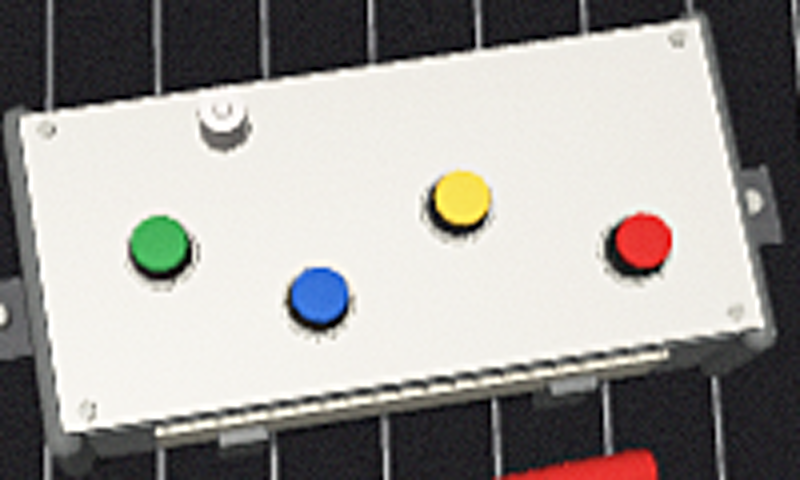

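The crop confirms the four round heads, with the can standing apart near the +x edge. Both cameras agree within 4 mm. Now I'll press red.

```bash
cat >> h.py <<'E'
XY={"red":(568.5,-99.8),"yellow":(594.5,0.),"blue":(540.,80.6)}
ROT=[-3.0972,-0.51546,0.]
def press(col):
    x,y=XY[col]
    robot.line_to([x,y,140],v=60)
    f0=robot.state()["ft_force"][2]
    hit=robot.line_to([x,y,117],v=10,until_force=8)
    s=robot.state();print(col,hit,"tip z",round(s["eef_pos"][2]-11,1),"dF",round(s["ft_force"][2]-f0,1),"t",round(s["time"],1),s["eef_pos"].round(1) if hasattr(s["eef_pos"],"round") else s["eef_pos"])
E
python3 - <<'E'
from h import *
x,y=XY["red"]
robot.movep([x,y,230],ROT)
robot.grip(0.0)
print(robot.state()["time"],robot.state()["grip_width"])
press("red")
E
```

```text
3.8833 0.005542534847506512
red True tip z 110.2 dF 7.7 t 7.2 [568.6 -99.8 121.2]
```

Stopping at tip z 110.2 fits a stud that's home with its washer compressed. On to yellow and blue.

```bash
python3 - <<'E'
from h import *
robot.wait(0.3)
p="red"
for c in("yellow","blue"):
    robot.line_to([*XY[p],165],v=60)
    robot.line_to([*XY[c],165],v=80)
    press(c); robot.wait(0.3); p=c
robot.line_to([*XY[p],230],v=80)
robot.movep([400,-150,300],ROT)
im=cams.capture("top");print(robot.state()["time"])
cv2.imwrite("pics/after.png",cv2.resize(im[60:220,140:400],(780,480),interpolation=cv2.INTER_CUBIC))
im=cams.capture("scene")
cv2.imwrite("pics/after_s.png",cv2.resize(im[160:340,150:360],(700,600),interpolation=cv2.INTER_CUBIC))
E
```

```text
yellow True tip z 110.3 dF 8.2 t 12.2 [594.5   0.  121.3]
blue True tip z 110.2 dF 7.7 t 17.0 [540.1  80.6 121.2]
19.925
```

View pics/after.png

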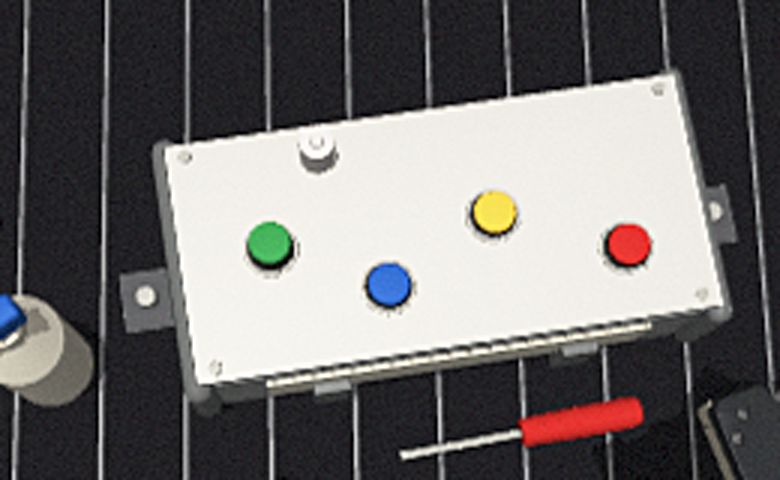

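View pics/after_s.png

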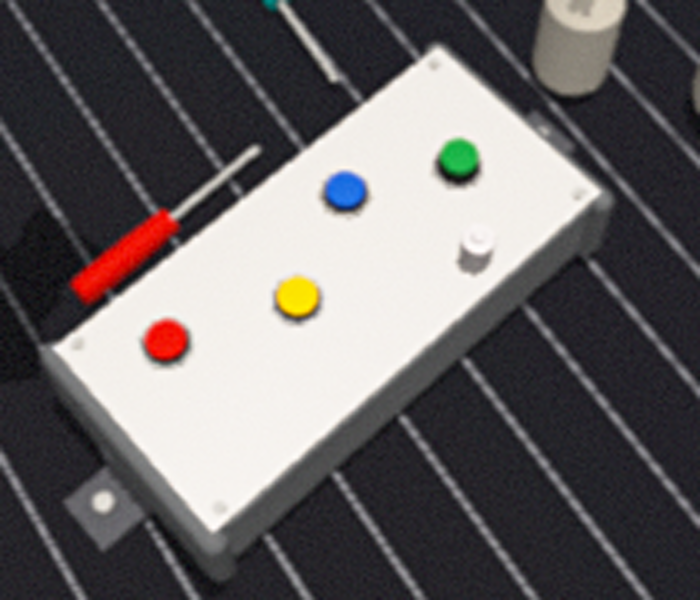

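In both views red, yellow and blue sit low. Green still stands, and the can, screwdriver and bottle are unmoved. The arm is clear, so I'm handing in.

```bash
python3 -c "
from bench import robot
print(robot.finish_job())"
```

```text
the job is handed in; nothing more can be done
None
```

I pressed the red, yellow and blue studs home in that order at about 8 N each, left the green stud and the loose objects as they were, and handed the job in at about 20 s; no verdict came back.

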